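# Set the stop screw of a bench stand

### The job

The stop screw of the low bench stand is hidden under the handled steel canister: lift the canister off by its handle and set it down upright on the worktop beside the stand, without dropping it. Then turn the thumbscrew clockwise (seen from above) until it seats and turns no further, back it off a quarter turn, and finish while holding it there: the fingers stay gripped on the wing and keep it still. Leave the other things on the worktop where they are.

Things in the scene. Friction and masses are not known exactly. Their poses are not given: they have to be found in the camera images.
- stand: Low grey fixed stand: base plate 125 (x) by 170 (y) mm, top at z = 14 mm; two upright rails 20 mm wide along its x, centred at y = +-73 mm, tops at z = 68 mm; the 126 mm gap between them is open to front and back. Origin: centre of its underside on the worktop, z up. The canister starts on the rails; the thumbscrew stands in the middle of the plate, on the stand's z axis, under the canister.
- wing (a point): Centre of the steel thumbscrew's wing, 47 mm above the worktop on the screw's vertical axis; the frame turns with the screw. Wing: an upright plate 10 mm thick (frame's y), 53 mm long (x), from z = 33 to 62 mm; below it a 26 mm collar, top at z = 23 mm. Does not rise or sink as it turns. When seated, the wing's x axis is 45 degrees anticlockwise (from above) of the stand's x axis.
- thumbscrew (a joint): Angle of the thumbscrew in rad: 0 when seated against its hard stop, growing as it is unscrewed (anticlockwise seen from above). It starts 1.4 to 2.8 rad from the seat, stays where it is left and takes about 0.06 N m to turn; at the seat it stops hard. 1.57 is a quarter turn back from the seat.
- canister: Closed steel instrument canister, loose, about 0.5 kg: a rounded box 94 (x) by 162 (y) by 55 mm high with an arched carrying handle on its lid. Origin: centre of its underside, z up. Stands on the stand's rails at the start (underside at z = 68 mm), its sides parallel to the stand's.
- handle (a point): Middle of the canister's handle: a round bar of 10 mm diameter, straight for 76 mm along the canister's y axis, 98 mm above the canister's underside, with 38 mm free between bar and lid. The frame is parallel to the canister's.
- tub: Bystander: round yellow lidded tub, 89 mm in diameter, 52 mm high, loose, on the front strip of the worktop before the pouch sealing machine. The strip, from the worktop's edge (x = 0.38) to the machine's front (x = 0.52) and y = -0.2 to 0.25, is free but for the tub. Origin: centre of its underside.
- stapler: Bystander: small black stapler 26 by 105 by 31 mm, long along its y, loose, at the left of the worktop. Origin: centre of its underside.
- pen: Bystander: blue pen 139 mm long (its y), 11 mm thick, loose, at the far left of the worktop. Origin: centre of its underside.
- carton_low: Bystander: white carton 60 by 101 by 56 mm, long along its y, loose, behind the stand. Origin: centre of its underside.

How it is judged (in metres and radians):
On the way, in this order (a step that is already met when the one before it is completed fails the run):
1. the canister stands upright on the worktop beside the stand, let go and at rest (height (world z) of canister between -0.006 and 0.006 m and angle between canister's own z axis and vertical below 0.06 rad and horizontal distance between canister and stand below 0.6 m and linear speed of canister below 0.02 m/s and contact force between the fingers and canister below 0.1 N), for 0.2 s.
2. the thumbscrew is turned home to its seat (within 0.07 rad) (value of joint thumbscrew below 0.07 rad), for 0.1 s.
At the end, for the whole second after the job is handed in: The thumbscrew, after having been seated (within 0.07 rad), stands a quarter turn (1.57 +- 0.30 rad) back from its seat, still, with the fingers gripping it (over 1 N); the canister stands upright and at rest on the worktop, its centre within 0.6 m of the stand's (value of joint thumbscrew between 1.27 and 1.87 rad and velocity of joint thumbscrew between -0.05 and 0.05 rad/s and contact force between the fingers and thumbscrew above 1 N and height (world z) of canister between -0.006 and 0.006 m and angle between canister's own z axis and vertical below 0.06 rad and horizontal distance between canister and stand below 0.6 m and linear speed of canister below 0.02 m/s); the arm keeps its last pose, push and grip.
It fails at once if the canister is dropped: in free fall more than 15 mm above the worktop (height (world z) of canister between 0.015 and 0.058 m and contact force between canister and anything else below 0.02 N).
It fails at once if the canister is tipped over (angle between canister's own z axis and vertical above 0.6 rad).
It fails at once if a bystander is pushed more than 30 mm (distance of any of tub, stapler, pen, carton_low from where it was at the start of the episode above 0.03 m).
It also fails if it takes over 70 s, if anything falls off the work surface, if the arm or the gripper's body presses on something with over 40 N, if the wrist force passes 120 N, or if a joint passes its speed limit or range.

### The arm

A 7-joint arm with a two-finger parallel gripper is mounted at the origin on a cart in front of the work surface, level with it; the furniture and walls round the work are solid. World frame = base frame: x ahead of the robot, y to its left, z up, the work surface at z = 0. Lengths are in mm, angles in rad, forces in N, time in s.
With the tool pointing down it reaches from about 425 to 950 mm from the base axis. Payload 4.7 kg.
Tool frame: the origin (TCP) lies on the centre line of the jaws, within the pads' length; the fingertips stand 25 mm ahead of it and the grasp point (between the pads) lies 6 mm ahead of it (env.finger_overhang is the distance from the TCP to the fingertips, in mm); z points along the fingers, y is the line along which they close (so a half turn about z gives the same grasp; the last joint's range is limited). The gripper opens to 85 mm and grips with 20 to 120 N. Pads are 22 mm wide; open, the fingers measure 114 mm over their backs; the gripper's body (76 mm by 85 mm) begins 54 mm behind the grasp point. The pads swing forward as they close: fully open they stand 13 mm farther back than shut.
Start: joints at [-1.212, 0.469, -0.049, 1.532, 0.024, 1.141, -0.082], TCP at [255.215, 624.909, 256.335] pointing down, gripper open.
Joint ranges: [-2.59, 2.59], [-0.33, 1.99], [-1.39, 1.29], [0.1, 2.45], [-1.04, 4.18], [0.21, 1.99], [-2.66, 2.66]. Speed limits (rad/s): [2.57, 2.57, 3.14, 3.14, 3.14, 3.14, 3.14].

### API

Orientations are given as a unit quaternion [w, x, y, z].
In Python, from workcell import env gives the robot as it stands. The module is installed in compiled form; this text tells all that it offers.
- The arm moves only by the tool apply_moves, never from a script. Its argument "series" is text: rows parted by semicolons, each of 4 numbers parted by spaces: the shift along the tool's x, y, z in mm, then the turn about the tool's z in rad. In form: x y z twist; .... A call has 1 to 5 rows; each row shifts and turns the commanded pose from where the row before left it, along the tool's axes as they then stand; what a row does not reach is not made up. A row lasts 1/12 s, in which the tool goes at most 41.7 mm and 7.16 degrees, less where a joint would pass 70% of its speed; a pose out of reach is approached as far as the arm can. A call with a gripper value outside its range is refused whole. "jaw" is the finger opening in mm, from 0 to 85.4, set as the call begins (left out, the last holds). The fingers move at their own pace and stop on an object; the grip force is fixed at half the most. Time passes only in rows, so rows that do not move let the fingers close. It gives the time, the measured TCP pose, the force, the opening and the grip force at its end, in the units of the state.
- env.read_state(): the state, without advancing time (a new reading comes with each control period).
- env.snapshot(name): name is "scene" or "side" or "wrist"; returns a dict with "color" (384x512x3 uint8, blue, green, red), "fov_y" (degrees; the focal length in pixels is half the picture's height over the tangent of half this angle, whatever the lens; pixels are square), "cx", "cy" (the principal point, pixels), "R" (3x3) and "t" (3): a world point X has camera coordinates R X + t. Camera axes: x right, y down, z forward; pixel columns grow to the right and rows downward; lengths in mm; the calibration is good to about 2 mm. A picture is of the moment at which its call begins. There is no depth.
- env.job_done(): hands the job in; it is judged then, once.
The state is a dict: "t": time; "joint_pos": joint angles; "joint_velocities": joint speeds; "effort": joint torques, N m; "ee_pos": TCP position; "tcp_rot": TCP orientation; "contact_force": force on the tool from outside, world axes, zero at the start; "ft_torque": the same for the moment, N m; "finger_gap": finger opening in mm; "grasp_force": force on a finger pad.
Only numpy, scipy, OpenCV 4.12 (cv2) and the standard library are available. Lean on these libraries where they do the work, as an engineer would, in place of code of your own. Each camera call takes 0.05 s, during which the arm holds its last target. There are 200 camera calls.

## Working session

There is one attempt and no reset: what is moved stays moved. The work goes in short steps, Python scripts to look and compute and a tool call to move; the robot and the scene stay as the last step left them, time stands still between calls to the robot, and variables do not carry over. Pictures are saved under pics/ and viewed, at most 10 in all, crops included, and the job is handed in when it is done.

Besides the shell and the picture viewer there is one more tool, called after ">>>" as a command line: name --argument value ..., lists and objects as JSON in quotes. apply_moves: Moves the arm, as the interface text tells. Its arguments: {"type":"object","properties":{"series":{"type":"string"},"jaw":{"type":"number"}},"required":["series"]}

```bash
mkdir -p pics; python3 - <<'E'
from workcell import env
import cv2,pickle
for n in("scene","side"):
    s=env.snapshot(n); pickle.dump(s,open(n+'.pkl','wb')); cv2.imwrite(f'pics/{n}0.png',cv2.resize(s['color'],None,fx=1.5,fy=1.5)); print(n,s['fov_y'],s['cx'],s['cy'],s['R'],s['t'])
print(env.read_state(),env.finger_overhang)
E
```

```text
scene 47.29098904381451 251.33283355174007 198.379102185359 [[-0.68242523 -0.73070884  0.01898414]
 [-0.56065515  0.50659099 -0.65500486]
 [ 0.46900064 -0.4576354  -0.75538615]] [ 415.07132825  348.996773   1344.77604299]
side 54.751395890695804 253.37896130696333 187.88242483286265 [[ 0.99887328  0.04676488  0.00807594]
 [ 0.03400307 -0.58654463 -0.80920281]
 [-0.03310537  0.80856567 -0.58747391]] [-543.69079113  120.9707167  1473.39945807]
{'t': 0.1, 'joint_pos': array([-1.21189053,  0.46936934, -0.04862545,  1.53358778,  0.02406945,
        1.14097944, -0.08229922]), 'joint_velocities': array([-0.00113568, -0.00315366,  0.00045559,  0.00139302, -0.00236019,
        0.00226655,  0.00118001]), 'effort': array([ 1.61705444e-03, -5.11516821e+01, -4.65754699e-02, -2.38389498e+01,
        1.07746624e-02,  4.36643284e-03, -3.58947059e-07]), 'ee_pos': array([255.03575052, 624.4436333 , 255.3549966 ]), 'tcp_rot': array([-1.60071492e-04,  1.92668182e-01,  9.81263572e-01, -8.65367265e-04]), 'contact_force': array([ 0.82454182,  0.07235581, -0.93734933]), 'ft_torque': array([ 0.02380851, -0.02338759,  0.00217856]), 'grasp_force': 0.0, 'finger_gap': 85.25338251082817} 25.0
```

View pics/scene0.png

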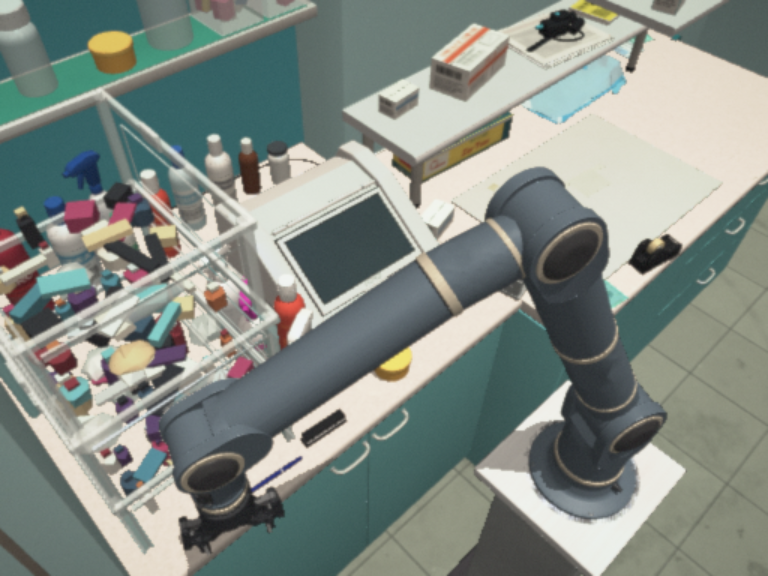

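View pics/side0.png

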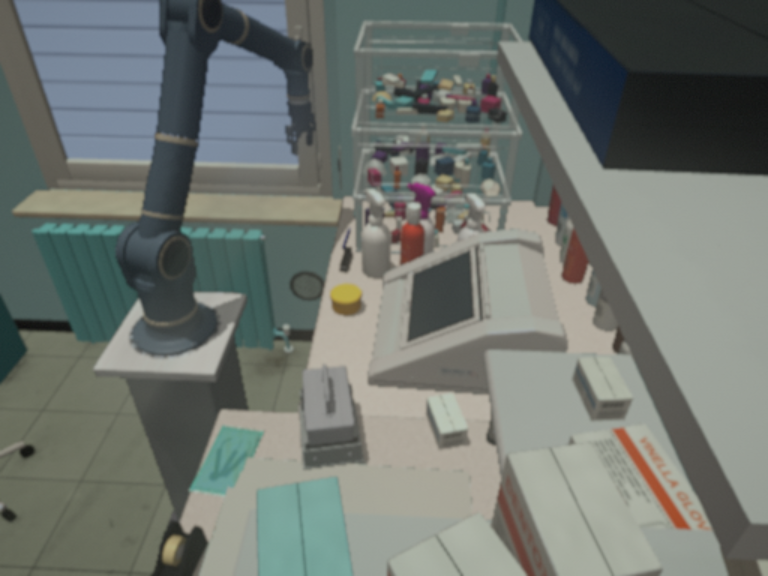

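The side view shows the canister on its stand (about (328,405) in the enlarged picture), with the tub at (346,298), the carton at (446,418) and the machine behind the front strip. The arm hides the stand in the scene view. I'll zoom in and measure.

```bash
cat > h.py <<'E'
import numpy as np,pickle
def ray(s,u,v,z):
    f=192/np.tan(np.radians(s['fov_y'])/2)
    R=np.array(s['R']);t=np.array(s['t']);c=-R.T@t
    d=R.T@np.array([(u-s['cx'])/f,(v-s['cy'])/f,1]); return c+d*(z-c[2])/d[2]
def proj(s,X):
    f=192/np.tan(np.radians(s['fov_y'])/2)
    p=np.array(s['R'])@np.array(X,float)+s['t']; return p[:2]/p[2]*f+[s['cx'],s['cy']]
E
python3 - <<'E'
from h import *; import cv2
s=pickle.load(open('side.pkl','rb'))
im=s['color'][170:320,190:330]; cv2.imwrite('pics/c1.png',cv2.resize(im,None,fx=5,fy=5,interpolation=cv2.INTER_CUBIC)[:600])
m=cv2.inRange(cv2.cvtColor(s['color'],cv2.COLOR_BGR2HSV),(18,120,80),(35,255,255))
n,l,st,c=cv2.connectedComponentsWithStats(m)
for i in range(1,n):
    if st[i,4]>60: print(st[i],c[i],ray(s,*c[i],40))
E
```

```text
[221 190  20  19 311] [230.21221865 198.76527331] [444.38083938 100.92073026  40.        ]
```

View pics/c1.png

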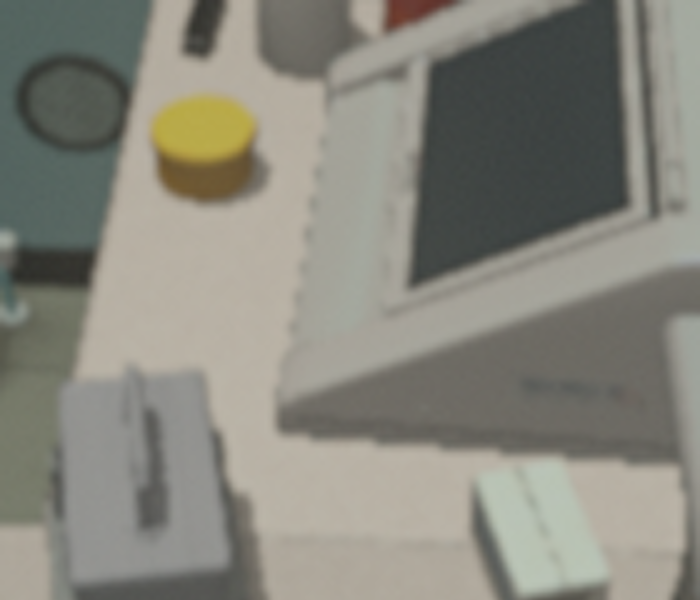

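The crop shows the lid corners at about (62,385), (205,373), (230,567) and (72,585), the handle bar from (133,368) to (145,490), and the tub at (205,130).

```bash
python3 - <<'E'
from h import *
s=pickle.load(open('side.pkl','rb'))
P=[ray(s,190+u/5,170+v/5,123)[:2] for u,v in[(62,385),(205,373),(230,567),(72,585)]]
print(np.round(P),np.mean(P,0))
for u,v in[(130,378),(141,480),(133,430)]: print(ray(s,190+u/5,170+v/5,166)) 
for n,(u,v) in dict(machineL=(278,430),edge=(75,360),seam=(20,525)).items(): print(n,ray(s,190+u/5,170+v/5,0))
E
```

```text
[[ 393. -261.]
 [ 483. -245.]
 [ 512. -400.]
 [ 424. -417.]] [ 453.19628129 -330.66885139]
[ 443.4708451  -295.00401692  166.        ]
[ 460.16804458 -375.70543345  166.        ]
[ 450.7081945  -337.44626592  166.        ]
machineL [ 524.89038686 -175.03548749    0.        ]
edge [ 370.68706282 -113.09131101    0.        ]
seam [ 357.76134093 -270.77064095    0.        ]
```

```bash
python3 - <<'E'
from h import *
s=pickle.load(open('scene.pkl','rb'))
for n,(u,v,z) in dict(postR=(285,432,0),postL=(145,548,0),pen=(278,472,5),stapler=(323,427,15),tub=(394,362,50),edge=(345,443,0),edge2=(190,555,0)).items(): print(n,ray(s,u/1.5,v/1.5,z))
E
```

```text
postR [471.91548421 392.67433468   0.        ]
postL [454.88985286 733.30205122   0.        ]
pen [407.25265661 460.01368147   5.        ]
stapler [420.08793762 331.02365752  15.        ]
tub [422.53965951 123.4788716   50.        ]
edge [367.24973345 316.4123155    0.        ]
edge2 [387.4966216  679.13148811   0.        ]
```

>>> apply_moves --series "0 0 -40 0; 0 0 -40 0; -10 -10 -20 0; -26 -28 0 0; -27 -29 0 0"

```text
t: 0.52
ee_pos: [287.4, 539.8, 357.3]
tcp_rot: [0.0, 0.191, 0.982, 0.001]
contact_force: [1.0, -0.4, -0.2]
finger_gap: 85.1
grasp_force: 0.0
```

>>> apply_moves --series "-27 -29 0 0; -27 -29 0 0; -27 -29 0 0; -27 -29 0 0; -27 -29 0 0"

```text
t: 0.93
ee_pos: [358.5, 351.6, 356.0]
tcp_rot: [-0.0, 0.193, 0.981, -0.0]
contact_force: [0.0, 0.3, 0.2]
finger_gap: 85.5
grasp_force: 0.0
```

>>> apply_moves --series "-27 -29 0 0.1; -27 -29 0 0.1; -27 -29 0 0.1; -27 -29 0 0.1; 0 0 0 0.1"

```text
t: 1.35
ee_pos: [392.5, 191.4, 356.2]
tcp_rot: [0.0, 0.437, 0.899, -0.001]
contact_force: [0.6, -0.2, -0.9]
finger_gap: 85.1
grasp_force: 0.0
```

>>> apply_moves --series "0 0 0 0.12; 0 0 0 0.12; 0 0 0 0.12; 0 0 0 0.116; -40 -3 0 0"

```text
t: 1.77
ee_pos: [395.5, 166.1, 355.8]
tcp_rot: [-0.001, 0.628, 0.779, 0.001]
contact_force: [0.7, -0.3, -0.0]
finger_gap: 85.1
grasp_force: 0.0
```

>>> apply_moves --series "-40 -3 0 0; -40 -3 0 0; -40 -3 0 0; -40 -3 0 0; -40 -3 0 0"

```text
t: 2.18
ee_pos: [422.6, -40.8, 356.2]
tcp_rot: [-0.0, 0.63, 0.776, 0.0]
contact_force: [1.5, 0.4, 0.3]
finger_gap: 85.0
grasp_force: 0.0
```

>>> apply_moves --series "-40 -3 0 0; -40 -3 0 0; -40 -3 0 0; -40 -3 0 0; -40 -3 0 0"

```text
t: 2.6
ee_pos: [449.2, -239.3, 356.3]
tcp_rot: [0.0, 0.63, 0.777, 0.0]
contact_force: [0.8, 0.0, 0.6]
finger_gap: 85.5
grasp_force: 0.0
```

>>> apply_moves --series "-40 -3 0 0; -40 -3 0 0; 0 0 0 0; 0 0 0 0"

```text
t: 2.93
ee_pos: [459.2, -319.3, 355.5]
tcp_rot: [-0.001, 0.632, 0.775, -0.001]
contact_force: [1.0, 0.9, 0.7]
finger_gap: 85.7
grasp_force: 0.0
```

```bash
python3 - <<'E'
from workcell import env
import cv2,pickle
s=env.snapshot("wrist"); pickle.dump(s,open('wrist.pkl','wb')); cv2.imwrite('pics/w1.png',cv2.resize(s['color'],None,fx=1.5,fy=1.5,interpolation=cv2.INTER_CUBIC)); print(s['fov_y'],s['cx'],s['cy'],s['R'],s['t'])
r=env.read_state();print(r['ee_pos'],r['tcp_rot'],r['joint_pos'])
E
```

```text
61.22363872823549 251.5107770562833 189.0335655760896 [[ 0.97991557  0.19940612 -0.00163343]
 [ 0.19101454 -0.93626281  0.29483113]
 [ 0.05726181 -0.28922163 -0.95554798]] [-385.13565397 -454.52874994  355.30864216]
[ 459.74027867 -317.33630881  355.46887906] [-9.08941409e-04  6.30938216e-01  7.75832483e-01 -3.15210323e-04] [-0.11660818  0.24535124  0.79994553  1.71100028 -0.18313179  1.26460375
  0.92950016]
```

View pics/w1.png

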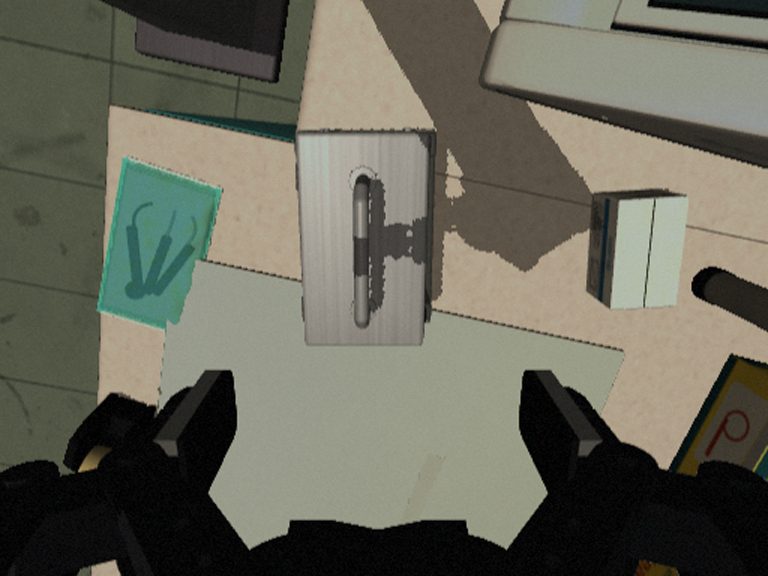

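The wrist view shows the handle bar from (362,180) to (362,322), nearly vertical, and the lid corners at (298,131), (435,131), (423,345) and (306,345).

```bash
python3 - <<'E'
from h import *
s=pickle.load(open('wrist.pkl','rb'))
P=np.array([ray(s,u/1.5,v/1.5,123)[:2] for u,v in[(298,131),(435,131),(423,345),(306,345)]])
print(P,P.mean(0),np.diff(P,axis=0))
a,b,c=[ray(s,u/1.5,v/1.5,166)[:2] for u,v in[(362,182),(362,322),(362,252)]]
print(a,b,(a+b)/2,c,np.arctan2(-(a-b)[0],(a-b)[1]),np.linalg.norm(a-b))
E
```

```text
[[ 389.71339656 -255.43677731]
 [ 481.80710818 -236.69703055]
 [ 509.95066732 -394.06582417]
 [ 420.21135664 -412.39623288]] [ 450.42063217 -324.64896623] [[  92.09371161   18.73974677]
 [  28.14355914 -157.36879362]
 [ -89.73931068  -18.33040871]]
[ 439.85612856 -276.21691208] [ 457.57728023 -367.61913879] [ 448.71670439 -321.91802544] [ 448.33122976 -319.92982282] 0.1915050061550565 93.10427629618519
```

>>> apply_moves --series "-4.6 -11 30 0; 0 0 40 0; 0 0 40 0; 0 0 40 0; 0 0 0 0" --jaw 60

```text
t: 3.4
ee_pos: [447.3, -318.0, 199.6]
tcp_rot: [-0.007, 0.629, 0.777, -0.0]
contact_force: [-1.5, 1.3, -2.0]
finger_gap: 60.0
grasp_force: 0.0
```

>>> apply_moves --series "0 0 20 0; 0 0 14 0; 0 0 0 0; 0 0 0 0"

```text
t: 3.73
ee_pos: [451.3, -323.1, 173.7]
tcp_rot: [0.0, 0.63, 0.777, 0.001]
contact_force: [0.9, -0.4, 0.5]
finger_gap: 59.7
grasp_force: 0.0
```

>>> apply_moves --series "0 0 0 0; 0 0 0 0; 0 0 0 0; 0 0 0 0; 0 0 0 0" --jaw 0

```text
t: 4.15
ee_pos: [449.6, -324.3, 172.9]
tcp_rot: [-0.0, 0.631, 0.776, -0.0]
contact_force: [-3.7, -0.1, 4.7]
finger_gap: 8.1
grasp_force: 58.5
```

>>> apply_moves --series "0 0 0 0; 0 0 0 0; 0 0 0 0"

```text
t: 4.4
ee_pos: [449.3, -324.4, 172.8]
tcp_rot: [-0.001, 0.631, 0.776, -0.0]
contact_force: [-4.5, 0.7, 6.8]
finger_gap: 7.9
grasp_force: 58.6
```

>>> apply_moves --series "0 0 -6 0; 0 0 -10 0; 0 0 -15 0; 0 0 -12 0; 0 0 -7 0"

```text
t: 4.82
ee_pos: [451.0, -324.1, 223.8]
tcp_rot: [0.001, 0.63, 0.776, 0.0]
contact_force: [0.6, -0.1, -5.5]
finger_gap: 7.8
grasp_force: 58.7
```

>>> apply_moves --series "0 0 0 0; 6 1 0 0; 12 2.5 0 0; 18 4 0 0; 20 4.3 0 0"

```text
t: 5.23
ee_pos: [449.6, -265.9, 221.4]
tcp_rot: [-0.001, 0.631, 0.776, -0.0]
contact_force: [0.2, -0.3, -5.6]
finger_gap: 7.8
grasp_force: 58.5
```

>>> apply_moves --series "20 4.3 0 0; 20 4.3 0 0; 20 4.3 0 0; 20 4.3 0 0; 20 4.3 0 0"

```text
t: 5.65
ee_pos: [449.9, -162.6, 221.4]
tcp_rot: [-0.001, 0.63, 0.776, -0.0]
contact_force: [0.4, -0.2, -7.0]
finger_gap: 8.1
grasp_force: 58.5
```

>>> apply_moves --series "20 4.3 0 0; 20 4.3 0 0; 20 4.3 0 0; 15 3 0 0; 10 2 0 0"

```text
t: 6.07
ee_pos: [449.9, -74.8, 221.4]
tcp_rot: [-0.001, 0.629, 0.777, -0.0]
contact_force: [0.3, -0.1, -4.9]
finger_gap: 7.8
grasp_force: 58.5
```

>>> apply_moves --series "0 0 0 0.05; 0 0 0 0.05; 0 0 0 0.05; 0 0 0 0.05; 0 0 0 0"

```text
t: 6.48
ee_pos: [450.1, -77.0, 221.6]
tcp_rot: [-0.001, 0.705, 0.709, -0.001]
contact_force: [0.4, 0.2, -4.9]
finger_gap: 7.7
grasp_force: 58.5
```

```bash
python3 - <<'E'
from workcell import env
import cv2,pickle,numpy as np
s=env.snapshot("side"); w=env.snapshot("wrist"); pickle.dump(s,open('side2.pkl','wb'))
a=cv2.resize(s['color'][150:330,180:340],(480,540)); b=cv2.resize(w['color'],(320,240))
im=np.zeros((540,800,3),np.uint8); im[:,:480]=a; im[:240,480:]=b; cv2.imwrite('pics/c2.png',im)
r=env.read_state();print(r['ee_pos'],r['tcp_rot'],r['joint_pos'],r['contact_force'],r['ft_torque'])
E
```

```text
[450.30138143 -77.12224462 221.74935547] [-5.59407927e-04  7.04085782e-01  7.10114603e-01 -3.87124288e-04] [-0.57273356  0.16987782  0.73831485  2.10071276 -0.14342655  0.92103689
  0.25420184] [-1.03722488 -0.45605348 -5.59441979] [-0.03477076 -0.0433798  -0.02396367]
```

View pics/c2.png

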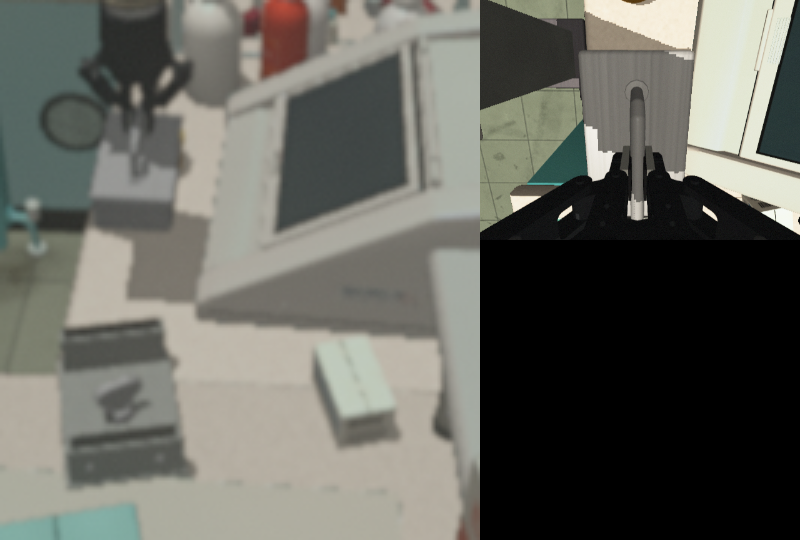

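The canister hangs level over the strip. The stand is uncovered, with the wing at about (122,392) in this picture. I'll lower it.

>>> apply_moves --series "0 0 12 0; 0 0 20 0; 0 0 25 0; 0 0 22 0; 0 0 15 0"

```text
t: 7.0
ee_pos: [449.8, -77.0, 126.3]
tcp_rot: [-0.001, 0.704, 0.71, -0.001]
contact_force: [-0.9, -0.5, -5.8]
finger_gap: 7.8
grasp_force: 58.6
```

>>> apply_moves --series "0 0 10 0; 0 0 5 0; 0 0 3 0; 0 0 1.5 0; 0 0 0 0"

```text
t: 7.42
ee_pos: [451.5, -77.6, 109.2]
tcp_rot: [0.0, 0.705, 0.71, 0.0]
contact_force: [-0.1, -0.0, -5.2]
finger_gap: 7.8
grasp_force: 58.6
```

>>> apply_moves --series "0 0 1 0; 0 0 1 0; 0 0 1 0; 0 0 0 0; 0 0 0 0"

```text
t: 7.83
ee_pos: [451.0, -77.4, 105.9]
tcp_rot: [0.0, 0.705, 0.71, 0.0]
contact_force: [0.8, 0.7, -6.2]
finger_gap: 7.7
grasp_force: 58.6
```

>>> apply_moves --series "0 0 0.7 0; 0 0 0.5 0; 0 0 0.5 0; 0 0 0 0; 0 0 0 0"

```text
t: 8.25
ee_pos: [450.1, -77.4, 104.7]
tcp_rot: [-0.001, 0.705, 0.71, -0.0]
contact_force: [-5.9, 1.0, 7.2]
finger_gap: 7.9
grasp_force: 60.1
```

>>> apply_moves --series "0 0 0 0; 0 0 0 0; 0 0 0 0; 0 0 0 0; 0 0 0 0" --jaw 45

```text
t: 8.67
ee_pos: [451.3, -77.6, 104.2]
tcp_rot: [0.0, 0.705, 0.71, 0.0]
contact_force: [-0.9, -0.5, -0.6]
finger_gap: 45.1
grasp_force: 0.0
```

>>> apply_moves --series "0 0 -20 0; 0 0 -30 0; 0 0 -35 0; 0 0 -35 0; 0 0 -35 0"

```text
t: 9.08
ee_pos: [450.6, -77.8, 260.5]
tcp_rot: [0.0, 0.705, 0.709, -0.0]
contact_force: [1.9, 0.7, 0.3]
finger_gap: 45.2
grasp_force: 0.0
```

```bash
python3 - <<'E'
from workcell import env
import cv2,pickle,numpy as np
s=env.snapshot("side"); w=env.snapshot("scene"); pickle.dump(s,open('side2.pkl','wb'))
a=cv2.resize(s['color'][200:320,180:260],(400,600),interpolation=cv2.INTER_CUBIC); b=cv2.resize(w['color'],(400,300))
im=np.zeros((600,800,3),np.uint8); im[:,:400]=a; im[:300,400:]=b; cv2.imwrite('pics/c3.png',im)
r=env.read_state();print(r['ee_pos'],r['tcp_rot'],r['joint_pos'])
E
```

```text
[454.35551005 -78.2356527  264.08807653] [0.00344081 0.70459208 0.70958823 0.00476536] [-0.62233123  0.10669979  0.77216961  2.04798718 -0.09222841  1.00772147
  0.20252993]
```

View pics/c3.png

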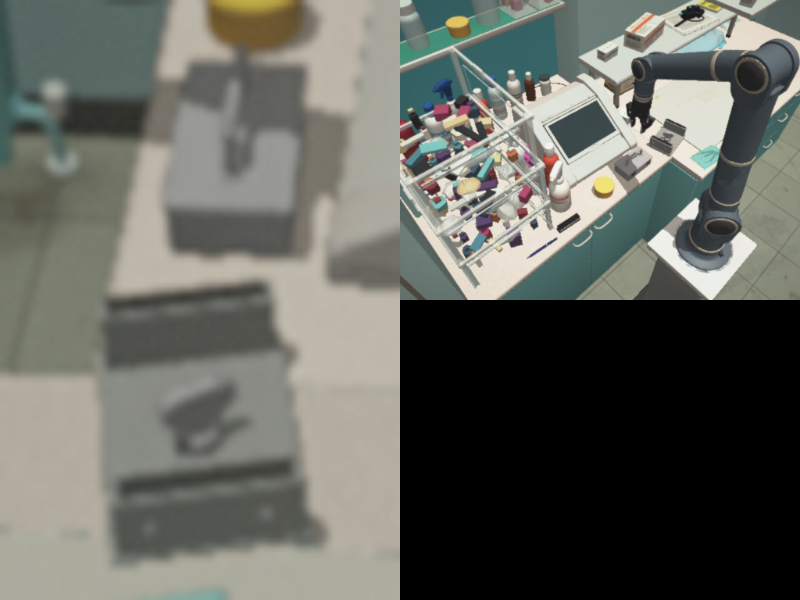

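The canister stands upright on the strip and is released. The wing's top edge runs from (165,415) to (235,380) in the crop. I'll move over the stand for a wrist view.

>>> apply_moves --series "-35 0 -20 0; -35 0 -20 0; -35 0 -20 0; -35 0 -10 0; -35 0 -10 0"

```text
t: 9.6
ee_pos: [452.1, -254.0, 339.6]
tcp_rot: [0.0, 0.704, 0.71, 0.001]
contact_force: [0.7, 0.5, 0.3]
finger_gap: 45.0
grasp_force: 0.0
```

>>> apply_moves --series "-30 0 0 0; -30 0 0 0; 0 0 0 0; 0 0 0 0" --jaw 40

```text
t: 9.93
ee_pos: [451.6, -314.2, 338.1]
tcp_rot: [-0.001, 0.706, 0.708, -0.001]
contact_force: [-0.1, 0.7, -0.5]
finger_gap: 40.2
grasp_force: 0.0
```

```bash
python3 - <<'E'
from workcell import env
import cv2,pickle
s=env.snapshot("wrist"); pickle.dump(s,open('wrist2.pkl','wb')); cv2.imwrite('pics/w2.png',cv2.resize(s['color'][20:260,90:410],None,fx=2.5,fy=2.5,interpolation=cv2.INTER_CUBIC))
r=env.read_state();print(r['ee_pos'],r['tcp_rot'],r['joint_pos'])
E
```

```text
[ 452.22175551 -312.50135642  337.99010191] [-8.90403265e-04  7.05118184e-01  7.09089148e-01 -3.65148293e-04] [-0.21269649  0.26317618  0.92221861  1.76044643 -0.2212208   1.22954841
  0.7737077 ]
```

View pics/w2.png

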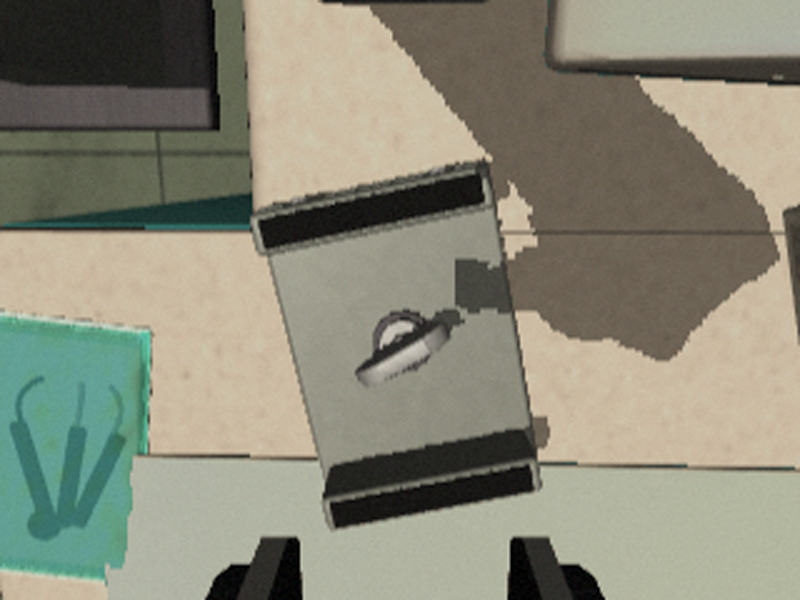

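The wrist view shows the wing from (360,377) to (448,332) and the rail outer corners at (254,214), (488,163), (540,487) and (330,528).

```bash
python3 - <<'E'
from h import *
s=pickle.load(open('wrist2.pkl','rb'))
g=lambda u,v,z: ray(s,90+u/2.5,20+v/2.5,z)[:2]
P=np.array([g(u,v,68) for u,v in[(254,214),(488,163),(540,487),(330,528)]])
print(P,P.mean(0)); d=P[0]+P[1]-P[2]-P[3]; print('yaw',np.arctan2(-d[0],d[1]), np.linalg.norm(d)/2)
for e in([(360,370),(440,325)],[(366,384),(449,341)]):
    a,b=[g(u,v,62) for u,v in e]; print(a,b,(a+b)/2,np.linalg.norm(b-a),np.arctan2(*(b-a)[::-1]))
E
```

```text
[[ 381.3774512  -257.88051326]
 [ 489.03679079 -235.19476955]
 [ 520.78376551 -393.24981047]
 [ 412.60775511 -416.38688135]] [ 450.95144065 -325.67799366]
yaw 0.19637779873480948 161.38251400103957
[ 429.09510277 -333.36241919] [ 468.5730926  -310.68807285] [ 448.83409768 -322.02524602] 45.526230496608854 0.5213487529352436
[ 431.99511958 -340.54298941] [ 473.12196963 -318.62784604] [ 452.5585446  -329.58541772] 46.601408819931066 0.4895942345809321
```

>>> apply_moves --series "-12.2 -0.6 20 0.119; 0 0 35 0.119; 0 0 35 0.119; 0 0 35 0.119; 0 0 30 0.119"

```text
t: 10.4
ee_pos: [452.2, -322.0, 181.5]
tcp_rot: [-0.001, 0.882, 0.471, 0.0]
contact_force: [0.3, -0.2, 0.1]
finger_gap: 40.0
grasp_force: 0.0
```

>>> apply_moves --series "0 0 20 0.119; 0 0 10 0.119; 0 0 0 0.119; 0 0 0 0.118; 0 0 0 0"

```text
t: 10.82
ee_pos: [452.6, -322.6, 152.9]
tcp_rot: [-0.001, 0.968, 0.252, -0.001]
contact_force: [-0.4, 1.2, -0.4]
finger_gap: 39.8
grasp_force: 0.0
```

>>> apply_moves --series "0 0 0 0; 0 0 0 0"

```text
t: 10.98
ee_pos: [452.6, -323.6, 153.9]
tcp_rot: [-0.0, 0.967, 0.253, 0.0]
contact_force: [0.1, 0.9, 0.0]
finger_gap: 40.0
grasp_force: 0.0
```

```bash
python3 - <<'E'
from workcell import env
import numpy as np
p=[]
for _ in range(4): env.snapshot("side"); r=env.read_state(); p.append(np.r_[r['ee_pos'],r['tcp_rot']])
p=np.mean(p,0); print(p, 'yang',2*np.arctan2(p[5],p[4])-np.pi/2, r['joint_pos'])
E
```

```text
[ 4.52330065e+02 -3.24254311e+02  1.54220290e+02 -2.14527234e-04
  9.67674857e-01  2.52200296e-01  4.44673377e-04] yang -1.0608894674309302 [-0.19410491  0.59068933  1.03633544  1.96147798 -0.62925674  0.9539442
  0.09415588]
```

>>> apply_moves --series "-1.9 0.7 25 0; 0 0 30 0; 0 0 25 0; 0 0 15 0; 0 0 5 0"

```text
t: 11.6
ee_pos: [449.7, -325.2, 51.9]
tcp_rot: [-0.002, 0.968, 0.251, -0.001]
contact_force: [0.7, 0.1, -0.5]
finger_gap: 40.1
grasp_force: 0.0
```

>>> apply_moves --series "0 0 0 0; 0 0 0 0; 0 0 0 0; 0 0 0 0; 0 0 0 0" --jaw 0

```text
t: 12.02
ee_pos: [451.2, -326.8, 55.2]
tcp_rot: [0.001, 0.968, 0.251, 0.001]
contact_force: [-1.0, -0.0, 4.6]
finger_gap: 8.9
grasp_force: 59.9
```

>>> apply_moves --series "0 0 0 0; 0 0 0 0"

```text
t: 12.18
ee_pos: [451.2, -326.8, 55.2]
tcp_rot: [0.001, 0.968, 0.251, 0.001]
contact_force: [-0.3, -0.1, 6.1]
finger_gap: 9.0
grasp_force: 60.2
```

>>> apply_moves --series "0 0 0 0.08; 0 0 0 0.08; 0 0 0 0.08; 0 0 0 0.08; 0 0 0 0.08"

```text
t: 12.6
ee_pos: [451.3, -327.3, 55.2]
tcp_rot: [0.001, 0.999, 0.052, 0.001]
contact_force: [-0.2, -1.1, 4.8]
finger_gap: 9.2
grasp_force: 60.2
```

>>> apply_moves --series "0 0 0 0.08; 0 0 0 0.08; 0 0 0 0.08; 0 0 0 0.08; 0 0 0 0.08"

```text
t: 13.02
ee_pos: [451.3, -327.8, 55.2]
tcp_rot: [0.002, 0.989, -0.148, 0.001]
contact_force: [-1.4, -2.6, 3.2]
finger_gap: 9.3
grasp_force: 60.1
```

```bash
python3 - <<'E'
from workcell import env
import numpy as np
env.snapshot("side"); r=env.read_state();q=r['tcp_rot']; print(r, 'yang',2*np.arctan2(q[2],q[1])-np.pi/2)
E
```

```text
{'t': 13.0667, 'joint_pos': array([-0.17419195,  0.81984479,  1.05820331,  2.02192883, -0.94881294,
        0.8981383 , -0.45028018]), 'joint_velocities': array([ 0.00809631, -0.01450158, -0.0158149 , -0.00159609,  0.0171819 ,
       -0.00944996,  0.14742365]), 'effort': array([ -1.0330889 , -40.83354592,  13.03238422, -10.72353244,
        -0.16400662,   0.27185518,  -0.18744736]), 'ee_pos': array([ 451.27619933, -327.84112052,   55.17628173]), 'tcp_rot': array([ 1.65586379e-03,  9.88833924e-01, -1.49009486e-01,  9.50023432e-04]), 'contact_force': array([-0.68047482, -1.41199033,  5.40239539]), 'ft_torque': array([-0.23189338,  0.09308723, -0.02689269]), 'grasp_force': 60.12725110631436, 'finger_gap': 9.013736408729686} yang -1.8699298746772888
```

>>> apply_moves --series "0 0 0 0; 0 0 0 0; 0 0 0 0; 0 0 -10 0; 0 0 -20 0" --jaw 40

```text
t: 13.48
ee_pos: [449.8, -324.9, 83.0]
tcp_rot: [-0.001, 0.989, -0.145, -0.002]
contact_force: [0.2, -0.6, 0.1]
finger_gap: 39.8
grasp_force: 0.0
```

>>> apply_moves --series "0 0 -25 0; 0 0 -25 0; 0 0 -10 -0.1; 0 0 0 -0.12; 0 0 0 -0.12"

```text
t: 13.9
ee_pos: [451.1, -326.4, 145.5]
tcp_rot: [0.0, 1.0, 0.027, 0.001]
contact_force: [-1.3, -0.4, 0.1]
finger_gap: 40.1
grasp_force: 0.0
```

>>> apply_moves --series "0 0 0 -0.12; 0 0 0 -0.12; 0 0 0 -0.12; 0 0 0 -0.12; 0 0 0 -0.12"

```text
t: 14.32
ee_pos: [450.6, -326.2, 144.7]
tcp_rot: [0.0, 0.947, 0.321, 0.0]
contact_force: [-0.5, -0.1, 0.3]
finger_gap: 40.2
grasp_force: 0.0
```

>>> apply_moves --series "0 0 0 -0.12; 0 0 0 -0.12; 0 0 0 -0.12; 0 0 0 -0.12; 0 0 0 -0.12"

```text
t: 14.73
ee_pos: [450.5, -326.3, 144.7]
tcp_rot: [0.0, 0.81, 0.587, 0.0]
contact_force: [0.7, 0.4, -0.8]
finger_gap: 39.8
grasp_force: 0.0
```

>>> apply_moves --series "0 0 0 -0.12; 0 0 0 -0.12; 0 0 0 -0.12; 0 0 0 -0.12; 0 0 0 -0.12"

```text
t: 15.15
ee_pos: [450.5, -326.4, 144.7]
tcp_rot: [0.0, 0.6, 0.8, 0.0]
contact_force: [0.1, -1.3, -0.4]
finger_gap: 39.8
grasp_force: 0.0
```

>>> apply_moves --series "0 0 0 -0.12; 0 0 0 -0.12; 0 0 0 -0.12; 0 0 0 -0.12; 0 0 0 -0.12"

```text
t: 15.57
ee_pos: [450.4, -326.5, 144.7]
tcp_rot: [0.0, 0.337, 0.941, -0.0]
contact_force: [0.1, 0.9, -0.2]
finger_gap: 39.8
grasp_force: 0.0
```

```bash
cat > st.py <<'E'
from workcell import env
import numpy as np
p=[]
for _ in range(4): env.snapshot("side"); r=env.read_state(); p.append(np.r_[r['ee_pos'],r['tcp_rot']])
p=np.mean(p,0); print(p, 'yang',2*np.arctan2(p[5],p[4])-np.pi/2, r['joint_pos'],r['grasp_force'],r['finger_gap'],r['ft_torque'],r['t'])
E
python3 st.py
```

```text
[ 4.50479451e+02 -3.26512362e+02  1.44691877e+02  2.87261537e-04
  3.39773139e-01  9.40503894e-01  5.33540334e-05] yang 0.8774425758554338 [ 0.17034243  0.43376776  0.49331128  1.95240868 -0.27569237  0.82060682
  1.68824863] 0.0 39.6771042148352 [-0.0050043  -0.01377748 -0.00450842] 15.7667
```

>>> apply_moves --series "0 0 0 -0.1; 0 0 0 -0.1; 0 0 0 -0.1; 0 0 0 -0.094; 0 0 0 0"

```text
t: 16.18
ee_pos: [450.6, -326.3, 144.2]
tcp_rot: [-0.0, 0.15, 0.989, 0.0]
contact_force: [0.8, 0.2, 1.0]
finger_gap: 39.9
grasp_force: 0.0
```

>>> apply_moves --series "0 0 25 0; 0 0 30 0; 0 0 25 0; 0 0 10 0; 0 0 0 0"

```text
t: 16.6
ee_pos: [449.3, -325.3, 51.9]
tcp_rot: [-0.003, 0.151, 0.989, 0.001]
contact_force: [0.5, 0.4, -0.0]
finger_gap: 40.1
grasp_force: 0.0
```

>>> apply_moves --series "0 0 0 0; 0 0 0 0; 0 0 0 0; 0 0 0 0; 0 0 0 0" --jaw 0

```text
t: 17.02
ee_pos: [451.5, -327.8, 55.6]
tcp_rot: [0.002, 0.15, 0.989, -0.001]
contact_force: [-0.9, -2.7, 5.9]
finger_gap: 9.3
grasp_force: 61.0
```

```bash
python3 st.py
```

```text
[ 4.51457118e+02 -3.27844629e+02  5.56533593e+01  1.56117081e-03
  1.49868476e-01  9.88704152e-01 -1.04958752e-03] yang 1.2699252993287309 [ 0.29826145  0.55301593  0.33324548  1.9973269  -0.29361225  0.63317858
  2.09312232] 61.235618479549885 8.92036298656485 [-0.58227271  0.26974926 -0.05974535] 17.2167
```

>>> apply_moves --series "0 0 0 0.1; 0 0 0 0.1; 0 0 0 0.1; 0 0 0 0.1; 0 0 0 0.1"

```text
t: 17.63
ee_pos: [451.1, -328.4, 55.6]
tcp_rot: [0.002, 0.392, 0.92, -0.001]
contact_force: [-2.9, -3.9, 5.2]
finger_gap: 9.0
grasp_force: 61.2
```

>>> apply_moves --series "0 0 0 0.1; 0 0 0 0.1; 0 0 0 0.1; 0 0 0 0.1; 0 0 0 0.1"

```text
t: 18.05
ee_pos: [450.5, -328.8, 55.7]
tcp_rot: [0.002, 0.608, 0.794, -0.001]
contact_force: [-2.8, -4.8, 6.3]
finger_gap: 9.1
grasp_force: 61.3
```

>>> apply_moves --series "0 0 0 0.1; 0 0 0 0.1; 0 0 0 0.1; 0 0 0 0.1; 0 0 0 0.1"

```text
t: 18.47
ee_pos: [449.7, -328.8, 55.6]
tcp_rot: [0.002, 0.785, 0.619, -0.001]
contact_force: [-4.8, -3.8, 8.0]
finger_gap: 9.2
grasp_force: 61.6
```

>>> apply_moves --series "0 0 0 0.1; 0 0 0 0.05; 0 0 0 0.05; 0 0 0 0; 0 0 0 0"

```text
t: 18.88
ee_pos: [449.5, -328.7, 55.6]
tcp_rot: [0.002, 0.842, 0.539, -0.001]
contact_force: [-6.0, -3.8, 9.8]
finger_gap: 9.3
grasp_force: 61.9
```

```bash
python3 st.py
```

```text
[ 4.49481157e+02 -3.28746981e+02  5.56399050e+01  1.50213726e-03
  8.42040753e-01  5.39411260e-01 -7.77717721e-04] yang -0.4313189492684799 [-0.01764949  0.66973981  0.78678586  2.01612787 -0.70177559  0.74435419
  0.77240801] 61.80972073925659 9.084984484315672 [-0.76969032  1.15187983 -0.04537581] 19.0833
```

>>> apply_moves --series "0 0 0 0.03; 0 0 0 0.03; 0 0 0 0.03; 0 0 0 0.03; 0 0 0 0.03"

```text
t: 19.5
ee_pos: [449.3, -328.6, 55.6]
tcp_rot: [0.001, 0.88, 0.474, -0.001]
contact_force: [-5.1, -3.7, 10.1]
finger_gap: 9.5
grasp_force: 61.6
```

```bash
python3 st.py
```

```text
[ 4.49282982e+02 -3.28658203e+02  5.56263804e+01  1.36689519e-03
  8.80188373e-01  4.74621669e-01 -8.32396276e-04] yang -0.5817265652794855 [-0.04150599  0.68611462  0.82477185  2.01749275 -0.73595855  0.76113611
  0.65380368] 61.793446397641674 9.294830698616906 [-0.71204193  1.26203329 -0.0383076 ] 19.7
```

>>> apply_moves --series "0 0 0 0.03; 0 0 0 0.03; 0 0 0 0; 0 0 0 0"

```text
t: 20.03
ee_pos: [449.3, -328.6, 55.7]
tcp_rot: [0.001, 0.892, 0.452, -0.002]
contact_force: [-6.6, -4.4, 11.2]
finger_gap: 9.1
grasp_force: 84.1
```

```bash
python3 st.py
```

```text
[ 4.49312935e+02 -3.28620496e+02  5.56786140e+01  1.39464748e-03
  8.92229734e-01  4.51576659e-01 -1.63623400e-03] yang -0.6337306973231185 [-0.05099276  0.69275979  0.83900768  2.01737555 -0.74625343  0.76780191
  0.61005756] 84.0874400523353 8.783897483375391 [-0.83845607  1.40768491  1.42043549] 20.2333
```

The torque jumped to 1.4 N m at the expected angle, so the screw is seated. Now I'll back it off a quarter turn.

>>> apply_moves --series "0 0 0 -0.1; 0 0 0 -0.1; 0 0 0 -0.1; 0 0 0 -0.1; 0 0 0 -0.1"

```text
t: 20.65
ee_pos: [449.9, -328.9, 55.6]
tcp_rot: [0.002, 0.754, 0.657, -0.001]
contact_force: [-4.6, -3.8, 7.8]
finger_gap: 9.5
grasp_force: 61.4
```

>>> apply_moves --series "0 0 0 -0.1; 0 0 0 -0.1; 0 0 0 -0.1; 0 0 0 -0.1; 0 0 0 -0.1"

```text
t: 21.07
ee_pos: [450.6, -328.8, 55.7]
tcp_rot: [0.002, 0.568, 0.823, -0.001]
contact_force: [-2.8, -4.6, 6.3]
finger_gap: 9.1
grasp_force: 61.2
```

>>> apply_moves --series "0 0 0 -0.1; 0 0 0 -0.1; 0 0 0 -0.1; 0 0 0 -0.1; 0 0 0 -0.1"

```text
t: 21.48
ee_pos: [451.2, -328.3, 55.7]
tcp_rot: [0.002, 0.346, 0.938, -0.001]
contact_force: [-1.3, -3.3, 6.0]
finger_gap: 9.5
grasp_force: 61.1
```

>>> apply_moves --series "0 0 0 -0.06; 0 0 0 -0.04; 0 0 0 0; 0 0 0 0; 0 0 0 0"

```text
t: 21.9
ee_pos: [451.2, -328.2, 55.6]
tcp_rot: [0.002, 0.301, 0.954, -0.001]
contact_force: [-0.8, -3.5, 7.1]
finger_gap: 9.2
grasp_force: 61.3
```

```bash
python3 st.py; python3 - <<'E'
from workcell import env
import cv2,numpy as np
s=env.snapshot("side"); w=env.snapshot("wrist")
im=np.zeros((600,800,3),np.uint8); im[:,:400]=cv2.resize(s['color'][180:315,180:270],(400,600)); im[:300,400:]=cv2.resize(w['color'],(400,300)); cv2.imwrite('pics/f.png',im)
E
```

```text
[ 4.51279062e+02 -3.28233328e+02  5.56474358e+01  1.74026332e-03
  3.00675347e-01  9.53724385e-01 -1.05072733e-03] yang 0.9599936464854655 [ 0.23561195  0.56598416  0.41845312  2.00094887 -0.36960101  0.64390607
  1.85433591] 61.27753025502898 9.21225809971488 [-0.69241475  0.36229204  0.03250964] 22.1
```

View pics/f.png

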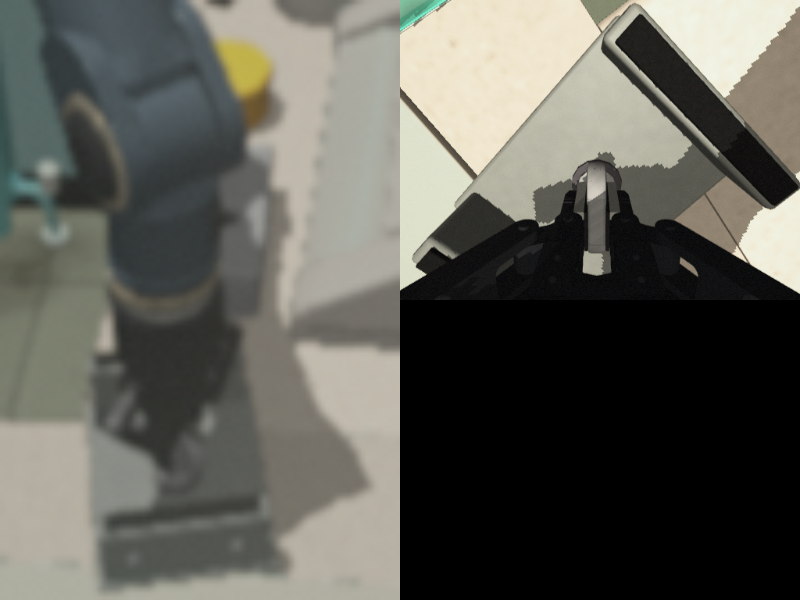

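The wing is gripped a quarter turn back from the seat (wrist view, about (597,195)). The canister and tub are still in place behind the arm.

```bash
python3 -c "
from workcell import env
print(env.job_done())"
```

```text
the job is handed in; nothing more can be done
None
```

The canister is upright on the worktop beside the stand; the thumbscrew was seated, backed off a quarter turn (about 1.57 rad by tool angle) and is held gripped at 61 N; the job is handed in, but no verdict came back.

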